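# Tip the spotting tile over onto the draining board

### The arm

A 6-joint arm with a two-finger parallel gripper is mounted at the origin on the work surface. World frame = base frame: x ahead of the robot, y to its left, z up, the work surface at z = 0. Lengths are in m, angles in rad, forces in N, time in s.
With the tool pointing down it reaches from about 0.35 to 0.975 m from the base axis. Payload 4.9 kg.
Tool frame: the origin (TCP) lies at the very end of the fingers, on their centre line; the grasp point (between the pads) lies 19 mm behind it (ctrl.grip_point_offset is the distance from the TCP to the grasp point, in m); z points along the fingers, y is the line along which they close (so a half turn about z gives the same grasp; the last joint's range is limited). The gripper opens to 85 mm and grips with 20 to 120 N. Pads are 22 mm wide; open, the fingers measure 114 mm over their backs; the gripper's body (76 mm by 85 mm) begins 54 mm behind the grasp point. The pads swing forward as they close: fully open they stand 13 mm farther back than shut.
Start: joints at [-1.362, 0.053, 1.613, -0, 1.476, -0.119], TCP at [0.201, -0.592, 0.231] pointing down, gripper open.
Joint ranges: [-3.01, 3.01], [-1.01, 2.22], [0.06, 2.58], [-1.02, 4.17], [0.09, 2.62], [-3.14, 3.14]. Speed limits (rad/s): [2.57, 2.57, 3.14, 3.14, 3.14, 3.14].

### API

Orientations are given as a rotation vector (axis times angle).
In Python, from station import ctrl gives the robot as it stands.
- The arm moves only by the tool send_rows, never from a script. Its argument "rows" is a list of rows, each a list of 3 entries, a list of its own where there are three numbers: the finger opening in cm, from 0 to 8.54, then the shift along the tool's x, y, z in cm, then the turn about the tool's z in degrees. A call has 1 to 10 rows; each row shifts and turns the commanded pose from where the row before left it, along the tool's axes as they then stand; what a row does not reach is not made up. A row lasts 1/8 s, in which the tool goes at most 62.5 mm and 10.7 degrees, less where a joint would pass 70% of its speed; a pose out of reach is approached as far as the arm can. A call with a gripper value outside its range is refused whole. The fingers move at their own pace and stop on an object; "newtons" is the grip in N (left out, the last holds). Time passes only in rows, so rows that do not move let the fingers close. It gives the time, the measured TCP pose, the force, the opening and the grip force at its end, in the units of the state.
- ctrl.get_obs(): the state, without advancing time (a new reading comes with each control period).
- ctrl.get_image(name): name is "scene" or "side" or "wrist"; returns a dict with "frame" (400x640x3 uint8, red, green, blue), "range_z" (400x640 float32, m along the optical axis (not along the pixel's ray), 0 where there is no reading), "fx", "fy", "cx", "cy" (pixels), "cam_to_world" (4x4, takes a point from camera to world coordinates). Camera axes: x right, y down, z forward; pixel columns grow to the right and rows downward; lengths in m; the calibration is good to about 2 mm. A picture is of the moment at which its call begins.
- ctrl.finish_job(): hands the job in; it is judged then, once.
The state is a dict: "t": time; "q": joint angles; "dq": joint speeds; "effort": joint torques, N m; "tool_pos": TCP position; "tool_rot": TCP orientation; "contact_force": force on the tool from outside, world axes, zero at the start; "wrist_torque": the same for the moment, N m; "opening": finger opening in m; "grip_force": force on a finger pad.
Only numpy, scipy, OpenCV 4.12 (cv2) and the standard library are available. Lean on these libraries where they do the work, as an engineer would, in place of code of your own. Each camera call takes 0.05 s, during which the arm holds its last target. There are 200 camera calls.

### The job

The rinsed spotting tile lies wells-up on the bench in front of the draining board. Without gripping or lifting it, push it with the fingertips flat along the bench until its far long edge is square against the board's front edge, keep pushing so that it tips up on that edge, and tip it right over so that it lies upside down, flat on the draining board with its wells facing down to drain. Leave the flask, the bottle and the crucible where they stand, and finish clear of everything.

Things in the scene. Friction and masses are not known exactly. Their poses are not given: they have to be found in the camera images.
- tile: loose white porcelain tile, 70 mm (x) by 100 mm (y), 14 mm thick, 0.12 kg, 3 by 4 wells in its upper face. Upper 9 mm: full-size slab; lower 5 mm: a foot set in 8 mm all round, so the slab's rim overhangs the bench with a 5 mm gap. Origin at the centre of the foot's underside; z points out of the wells' face (up at the start), x roughly to the board (within 0.3 rad of the board's x)
- tile_mid (a point): centre of the tile, 7 mm above its underside
- tile_far (a point): middle of the lower rim of the slab (5 mm above the tile's underside) on the tile's +x long side, the one towards the draining board. Near upright, the 9 mm slab stands between the fingertip and the board's edge; from there a push away from the robot tips the tile over
- tile_near (a point): the same on the tile's -x long side, the one towards the robot. With the far side against the board, a steady level push of about 8 N here holds this side to the fingertip by friction, so that raising the fingertip on an arc about the board's edge tips the tile up
- board: fixed grey plastic draining board on the bench, 200 mm deep (x) by 300 mm wide (y), 12 mm thick, flat ribbed top; 8 mm wide rims at the back (24 mm high) and sides (20 mm high, from 50 mm behind the front). The front edge is open, an upright step 12 mm high to push against. Origin on the bench at the middle of the foot of the front edge; x points from the robot into the board, y along that edge, z up
- flask: loose conical glass flask, 64 mm wide at the foot, 102 mm tall, beside the board; origin at the centre of its underside; leave alone
- dropper: loose brown glass bottle, 36 mm wide, 85 mm tall, beside the board; origin at the centre of its underside; leave alone
- crucible: loose white porcelain crucible with a lid, 42 mm wide, 42 mm tall, beside the board; origin at the centre of its underside; leave alone
Mind the look-alikes: they are no part of the job. There is more than one size of the tile; the one meant has the size given above.

How it is judged:
By the outcome, as a careful person would: the job done as asked, in the order asked, and still so for the second after the job is handed in, with the robot touching nothing.
It also fails if it takes over 54 s, if anything falls off the work surface, if the arm or the gripper's body presses on something with over 40 N, if the wrist force passes 120 N, or if a joint passes its speed limit or range.

## Working session

There is one attempt and no reset: what is moved stays moved. The work goes in short steps, Python scripts to look and compute and a tool call to move; the robot and the scene stay as the last step left them, time stands still between calls to the robot, and variables do not carry over. Pictures are saved under pics/ and viewed, at most 10 in all, crops included, and the job is handed in when it is done.

Besides the shell and the picture viewer there is one more tool, called after ">>>" by a JSON object that holds its "op" and its "data", one argument or row to a line. send_rows: Moves the arm, as the interface text tells. Its arguments: {"type":"object","properties":{"rows":{"type":"array","items":{"type":"array"}},"newtons":{"type":"number"}},"required":["rows"]}

```bash
ls; mkdir -p pics
cat > h.py <<'E'
import numpy as np, cv2
from station import ctrl
from scipy.spatial.transform import Rotation as R
def grab(n,fn):
    d=ctrl.get_image(n); np.savez('/tmp/%s.npz'%fn,**d)
    cv2.imwrite('pics/%s.png'%fn,d['frame'][:,:,::-1]); return d
def pts(d):
    z=d['range_z']; v,u=np.mgrid[0:z.shape[0],0:z.shape[1]]
    P=np.stack([(u-d['cx'])/d['fx']*z,(v-d['cy'])/d['fy']*z,z],-1)
    T=d['cam_to_world']; return P@T[:3,:3].T+T[:3,3]
E
python3 - <<'E'
from h import *
for n in ('scene','side'):
    d=grab(n,n+'0'); print(n,d['cam_to_world'].round(3).tolist(),d['fx'])
o=ctrl.get_obs(); print(o)
a=cv2.imread('pics/scene0.png');b=cv2.imread('pics/side0.png')
E
```

```text
pics
scene [[0.589, 0.593, -0.549, 1.121], [0.808, -0.417, 0.417, -0.365], [0.018, -0.689, -0.725, 0.769], [0.0, 0.0, 0.0, 1.0]] 484.20994643967936
side [[-0.905, -0.317, 0.284, 0.283], [-0.425, 0.661, -0.618, 0.649], [0.008, -0.68, -0.733, 0.778], [0.0, 0.0, 0.0, 1.0]] 381.0059748345579
{'t': 0.1, 'q': array([-1.36198823e+00,  5.33273992e-02,  1.61416090e+00, -1.25454957e-05,
        1.47597661e+00, -1.19005123e-01]), 'dq': array([-0.00167108, -0.00064915, -0.00215596,  0.00147801, -0.00330363,
        0.00016524]), 'effort': array([ 1.71995166e-04, -3.94905710e+01, -3.71361351e+01, -1.52842981e-04,
        3.95689261e-03, -1.48895552e-06]), 'tool_pos': array([ 0.20111066, -0.59116879,  0.23016077]), 'tool_rot': array([-3.09764196e+00, -5.12322024e-01,  1.51513753e-04]), 'contact_force': array([0.64711273, 0.13256515, 0.03100878]), 'wrist_torque': array([-1.00687051e-02, -9.08132409e-06,  7.64108113e-03]), 'grip_force': 0.0, 'opening': 0.08575212809169899}
```

View pics/scene0.png

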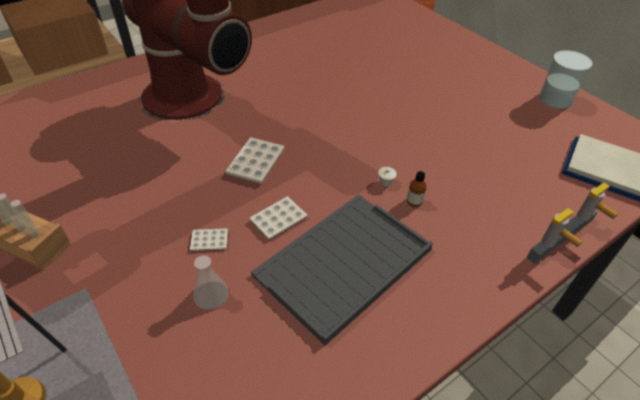

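View pics/side0.png

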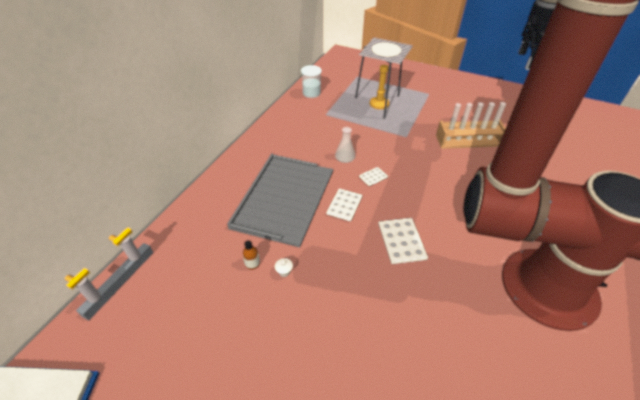

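The scene view shows three tiles: large near (255,160), middle (278,217) in front of the board, and small (209,240). The board is near (343,265), with the flask at (208,285), the crucible at (387,176) and the bottle at (417,190). The side view shows the same layout. Next I'll measure sizes and poses.

Run:
```python
from h import *
for n in ('scene','side'):
    d=np.load('/tmp/%s0.npz'%n); P=pts(d); f=d['frame'].astype(int)
    ok=(d['range_z']>0)
    Z=P[...,2]
    print(n,'bench z',np.median(Z[ok&(abs(Z)<.02)]))
    sat=f.max(-1)-f.min(-1)
    white=(ok&(Z>-.01)&(Z<.03)&(sat<70)&(f.min(-1)>115)).astype(np.uint8)
    white=cv2.morphologyEx(white,cv2.MORPH_CLOSE,np.ones((5,5)))
    nn,l,st,c=cv2.connectedComponentsWithStats(white)
    for i in range(1,nn):
        if 200<st[i,4]<6000:
            q=P[(l==i)&ok&(Z>.007)&(Z<.03)]
            if len(q)<50: continue
            r=cv2.minAreaRect(q[:,:2].astype(np.float32)); print('white',c[i].round(),np.round(r[0],4),np.round(r[1],4),round(r[2],1),np.median(q[:,2]).round(4))
    g=(ok&(Z>.004)&(Z<.03)&(sat<25)&(f.max(-1)<110)).astype(np.uint8)
    g=cv2.morphologyEx(g,cv2.MORPH_CLOSE,np.ones((5,5)))
    nn,l,st,c=cv2.connectedComponentsWithStats(g)
    for i in range(1,nn):
        if st[i,4]>1500:
            q=P[(l==i)&ok&(Z>.007)&(Z<.035)]
            r=cv2.minAreaRect(q[:,:2].astype(np.float32)); print('gray',c[i].round(),np.round(r[0],4),np.round(r[1],4),round(r[2],1),np.median(q[:,2]).round(4)); print(cv2.boxPoints(r).round(4).tolist())
```

```text
scene bench z 0.00041372681627677155
white [607. 161.] [0.8394 0.6905] [0.1499 0.1488] 23.6 0.0229
white [255. 159.] [0.3529 0.0227] [0.0919 0.1303] 33.8 0.0175
white [278. 216.] [ 0.534  -0.0295] [0.0723 0.1005] 2.9 0.0134
white [209. 239.] [ 0.5014 -0.1734] [0.0708 0.0519] 58.4 0.0098
gray [341. 266.] [0.7001 0.0144] [0.2007 0.3012] 8.3 0.0116
[[0.5789999961853027, 0.14890000224113464], [0.6226000189781189, -0.14920000731945038], [0.8212000131607056, -0.1200999990105629], [0.7775999903678894, 0.17800000309944153]]
side bench z -0.001040993651984623
white [115.  85.] [ 1.5732 -0.4913] [1.4732 0.0176] 89.9 0.0183
white [344. 154.] [ 0.6082 -0.2107] [0.0606 0.03  ] 15.0 0.018
white [282. 198.] [0.6986 0.0165] [0.1961 0.3026] 8.2 0.0103
white [373. 176.] [ 0.4987 -0.1708] [0.0739 0.0508] 58.8 0.0086
white [344. 205.] [ 0.5305 -0.0277] [0.0705 0.104 ] 3.4 0.012
white [402. 241.] [0.3503 0.0248] [0.0922 0.1337] 34.3 0.0159
white [ 41. 383.] [0.8689 0.6572] [0.1833 0.0619] 23.1 0.0227
```

```bash
cat >> h.py <<'E'
BO=np.array([0.6008,-0.0002,0]); th=np.radians(8.3)
BX=np.array([np.cos(th),np.sin(th),0]); BY=np.array([-BX[1],BX[0],0])
def tob(p): p=np.asarray(p)-BO; return np.stack([p@BX,p@BY,p[...,2]],-1)
def st():
    o=ctrl.get_obs(); r=R.from_rotvec(o['tool_rot']).as_matrix()
    f=o['contact_force']
    print('t%.2f board xyz mm'%o['t'],(tob(o['tool_pos'])*1000).round(1),'yaw rel',round(np.degrees(np.arctan2(r[1,0],r[0,0]))-8.3,2),'tilt',np.degrees(np.arccos(-r[2,2])).round(2),'F',np.round([f@BX,f@BY,f[2]],2),'open',o['opening'])
E
python3 - <<'E'
from h import *
a=np.array([.201,-.591]);b=np.array([.455,-.04]);u=(b-a)/np.linalg.norm(b-a)
for n in ('scene','side'):
    d=np.load('/tmp/%s0.npz'%n); P=pts(d).reshape(-1,3); P=P[d['range_z'].ravel()>0]
    q=P[:,:2]-a; s=q@u; w=q@[-u[1],u[0]]
    for k in np.arange(0,.61,.1):
        m=(s>k)&(s<k+.1)&(abs(w)<.13); 
        print(n,k.round(1),P[m][:,2].max().round(3) if m.any() else None)
st()
E
```

```text
scene 0.0 0.005
scene 0.1 0.143
scene 0.2 0.064
scene 0.3 0.006
scene 0.4 0.014
scene 0.5 0.022
scene 0.6 0.022
side 0.0 0.425
side 0.1 0.141
side 0.2 0.142
side 0.3 0.004
side 0.4 0.012
side 0.5 0.021
side 0.6 0.021
t0.10 board xyz mm [-480.8 -527.1  230.2] yaw rel 10.48 tilt 0.11 F [0.66 0.04 0.03] open 0.08575212809169899
```

>>> {"op": "send_rows", "data": {
  "rows": [
    [5, [0, 0, 0], 5.2],
    [5, [0, 0, 0], 5.2],
    [5, [3, -4.6, 0], 0],
    [5, [3, -4.6, 0], 0],
    [5, [3, -4.6, 0], 0],
    [5, [3, -4.6, 0], 0],
    [5, [3, -4.6, 0], 0],
    [5, [3, -4.6, 0], 0],
    [5, [3, -4.6, 0], 0],
    [5, [3, -4.6, 0], 0]
  ]
}}

```text
t: 1.35
tool_pos: [0.3852, -0.1909, 0.231]
tool_rot: [-3.133, -0.229, -0.0]
contact_force: [0.7, 0.4, -0.3]
opening: 0.0501
grip_force: 0.0
```

>>> {"op": "send_rows", "data": {
  "rows": [
    [5, [3, -4.6, 0], 0],
    [5, [3, -4.6, 0], 0],
    [5, [3, -4.6, 0], 0],
    [5, [0, 0, 4], 0],
    [5, [0, 0, 4], 0],
    [5, [0, 0, 4], 0],
    [5, [0, 0, 4], 0],
    [5, [0, 0, 2], 0],
    [5, [0, 0, 0], 0],
    [5, [0, 0, 0], 0]
  ]
}}

```text
t: 2.6
tool_pos: [0.4546, -0.0432, 0.0522]
tool_rot: [3.133, 0.23, 0.002]
contact_force: [0.1, 0.4, -0.4]
opening: 0.0498
grip_force: 0.0
```

Run:
```python
from h import *
st()
for n in ('wrist','side'):
    d=grab(n,n+'1')
```

```text
t2.60 board xyz mm [-150.9  -21.4   52.2] yaw rel 0.08 tilt 0.08 F [ 0.17  0.34 -0.37] open 0.049830002759793955
```

View pics/wrist1.png

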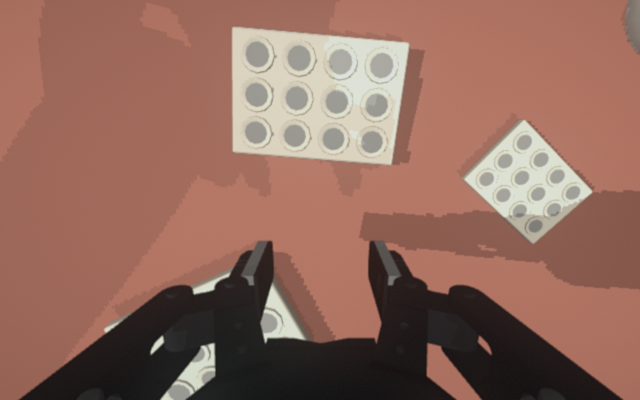

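>>> {"op": "send_rows", "data": {
  "rows": [
    [5, [0, -0.3, 1.5], 0],
    [5, [0, 0, 1.5], 0],
    [5, [0, 0, 1.2], 0],
    [5, [0, 0, 0.4], 0],
    [5, [0, 0, 0], 0]
  ]
}}

```text
t: 3.32
tool_pos: [0.4532, -0.04, 0.0048]
tool_rot: [-3.133, -0.229, 0.002]
contact_force: [-0.0, -1.1, 0.9]
opening: 0.0501
grip_force: 0.0
```

The wrist view shows the tile at (320,95), centred ahead of the two fingertips at (260,250) and (380,250). The tips clear the large tile at the lower left. Next I'll probe the height of the fingertips.

>>> {"op": "send_rows", "data": {
  "rows": [
    [5, [0, 0, 0.2], 0],
    [5, [0, 0, 0], 0]
  ]
}}

```text
t: 3.58
tool_pos: [0.4538, -0.0401, 0.0036]
tool_rot: [3.133, 0.23, 0.001]
contact_force: [1.1, 0.4, -0.4]
opening: 0.0503
grip_force: 0.0
```

>>> {"op": "send_rows", "data": {
  "rows": [
    [5, [0, 0, 0.2], 0],
    [5, [0, 0, 0], 0]
  ]
}}

```text
t: 3.82
tool_pos: [0.4534, -0.04, 0.0013]
tool_rot: [-3.133, -0.23, 0.0]
contact_force: [-0.9, -0.3, 0.3]
opening: 0.0499
grip_force: 0.0
```

>>> {"op": "send_rows", "data": {
  "rows": [
    [5, [0, 0, 0.2], 0],
    [5, [0, 0, 0], 0]
  ]
}}

```text
t: 4.08
tool_pos: [0.4533, -0.04, -0.0009]
tool_rot: [-3.133, -0.23, 0.001]
contact_force: [-0.1, 0.5, 0.1]
opening: 0.0499
grip_force: 0.0
```

>>> {"op": "send_rows", "data": {
  "rows": [
    [5, [0, 0, 0.2], 0],
    [5, [0, 0, 0], 0]
  ]
}}

```text
t: 4.32
tool_pos: [0.4534, -0.04, -0.0029]
tool_rot: [-3.133, -0.23, 0.001]
contact_force: [-0.2, 0.3, -0.6]
opening: 0.0498
grip_force: 0.0
```

>>> {"op": "send_rows", "data": {
  "rows": [
    [5, [0, 0, 0.1], 0],
    [5, [0, 0, 0], 0]
  ]
}}

```text
t: 4.58
tool_pos: [0.4535, -0.04, -0.003]
tool_rot: [-3.133, -0.23, 0.001]
contact_force: [-3.3, 0.7, 6.1]
opening: 0.0503
grip_force: 3.1
```

>>> {"op": "send_rows", "data": {
  "rows": [
    [5, [0, 0, 0.1], 0],
    [5, [0, 0, 0], 0]
  ]
}}

```text
t: 4.82
tool_pos: [0.4536, -0.04, -0.0031]
tool_rot: [-3.133, -0.23, 0.003]
contact_force: [-7.4, 2.0, 13.5]
opening: 0.0504
grip_force: 7.3
```

>>> {"op": "send_rows", "data": {
  "rows": [
    [5, [0, 0, -0.5], 0],
    [5, [1, 0, 0], 0],
    [5, [1, 0, 0], 0],
    [5, [0.5, 0, 0], 0],
    [5, [0.4, 0, 0], 0],
    [5, [0.4, 0, 0], 0],
    [5, [0.4, 0, 0], 0],
    [5, [0.4, 0, 0], 0],
    [5, [0.4, 0, 0], 0],
    [5, [0.4, 0, 0], 0]
  ]
}}

```text
t: 6.08
tool_pos: [0.5021, -0.0328, 0.0003]
tool_rot: [-3.133, -0.23, 0.0]
contact_force: [-1.2, 0.3, -0.5]
opening: 0.0499
grip_force: 0.2
```

>>> {"op": "send_rows", "data": {
  "rows": [
    [5, [0.4, 0, 0], 0],
    [5, [0.4, 0, 0], 0],
    [5, [0.4, 0, 0], 0],
    [5, [0.4, 0, 0], 0],
    [5, [0, 0, 0], 0]
  ]
}}

```text
t: 6.7
tool_pos: [0.5183, -0.0306, 0.0005]
tool_rot: [3.133, 0.23, 0.001]
contact_force: [0.1, -0.5, -0.9]
opening: 0.0499
grip_force: 0.0
```

Run:
```python
from h import *
st()
d=grab('wrist','wrist2')
```

```text
t6.70 board xyz mm [-86.  -18.1   0.5] yaw rel 0.09 tilt 0.04 F [ 0.06 -0.53 -0.91] open 0.04987659141723961
```

View pics/wrist2.png

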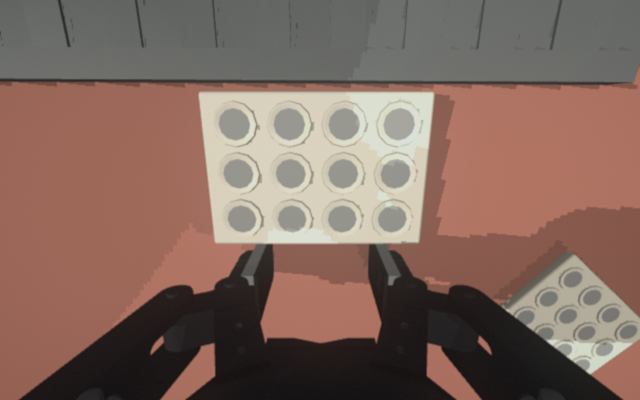

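The tile is square to the fingertips, with its far edge at row 93. The board edge is parallel at row 80, about 5 mm away.

>>> {"op": "send_rows", "data": {
  "rows": [
    [5, [0.3, 0, 0], 0],
    [5, [0.2, 0, 0], 0],
    [5, [0.1, 0, 0], 0],
    [5, [0, 0, 0], 0]
  ]
}}

```text
t: 7.25
tool_pos: [0.5226, -0.0298, 0.0002]
tool_rot: [-3.133, -0.23, 0.005]
contact_force: [-5.9, -0.6, 4.5]
opening: 0.0501
grip_force: 2.9
```

>>> {"op": "send_rows", "data": {
  "rows": [
    [5, [0.1, 0, 0], 0],
    [5, [0, 0, 0], 0]
  ]
}}

```text
t: 7.5
tool_pos: [0.5227, -0.0298, 0.0002]
tool_rot: [3.133, 0.23, -0.009]
contact_force: [-9.5, -2.0, 7.6]
opening: 0.0502
grip_force: 4.8
```

>>> {"op": "send_rows", "data": {
  "rows": [
    [5, [0, 0, -0.1], 0],
    [5, [0, 0, -0.2], 0],
    [5, [0, 0, -0.2], 0],
    [5, [0, 0, -0.2], 0],
    [5, [0, 0, 0], 0]
  ]
}}

```text
t: 8.12
tool_pos: [0.5227, -0.0295, 0.0062]
tool_rot: [-3.133, -0.229, 0.007]
contact_force: [-5.8, -0.8, -0.7]
opening: 0.0498
grip_force: 2.8
```

Run:
```python
from h import *
st()
grab('side','side3'); d=grab('wrist','wrist3')
P=pts(d); q=tob(P[100:230:10,316]); print((q*1000).round(1))
```

```text
t8.12 board xyz mm [-81.5 -17.7   6.2] yaw rel 0.07 tilt 0.26 F [-5.88  0.07 -0.66] open 0.049771707622514816
[[ -3.8 -15.9  13.1]
 [ -8.  -15.9  13.5]
 [-12.2 -15.9  13.3]
 [-16.5 -15.9  14.2]
 [-21.  -15.9  13. ]
 [-25.4 -15.9  14.2]
 [-29.6 -15.9  16.1]
 [-34.5 -15.8  14.9]
 [-38.9 -15.8  16.1]
 [-43.4 -15.9  17.2]
 [-48.4 -15.8  16.5]
 [-52.9 -15.8  17.9]
 [-57.7 -15.8  18.5]]
```

The tile is tipping, at about 5° with a 6 N push, so I'll follow the arc.

>>> {"op": "send_rows", "data": {
  "rows": [
    [5, [0.04, 0, -0.27], 0],
    [5, [0.02, 0, -0.27], 0],
    [5, [0.03, 0, -0.3], 0],
    [5, [0.04, 0, -0.3], 0],
    [5, [0.06, 0, -0.3], 0],
    [5, [0.06, 0, -0.3], 0]
  ]
}}

```text
t: 8.98
tool_pos: [0.5252, -0.0292, 0.0238]
tool_rot: [-3.133, -0.23, 0.008]
contact_force: [-6.2, -1.0, 0.9]
opening: 0.05
grip_force: 3.1
```

```bash
cat >> h.py <<'E'
def tiltcheck():
    d=ctrl.get_image('wrist'); P=tob(pts(d))*1000; q=P[60:250:4,310:322].reshape(-1,3)
    q=q[(q[:,0]<-3)&(q[:,0]>-80)&(q[:,2]>11.5)]
    c=np.polyfit(q[:,0],q[:,2],1); print('tilt',np.degrees(np.arctan(-c[0])).round(1),'at x=0 z',c[1].round(1),'top',q[:,2].max().round(1),'n',len(q))
E
python3 - <<'E'
from h import *
st(); tiltcheck()
E
```

```text
t8.97 board xyz mm [-79.  -17.8  23.8] yaw rel 0.08 tilt 0.28 F [-6.31 -0.12  0.91] open 0.04995159526186163
tilt 16.0 at x=0 z 15.9 top 166.2 n 408
```

>>> {"op": "send_rows", "data": {
  "rows": [
    [5, [0.09, 0, -0.29], 0],
    [5, [0.1, 0, -0.29], 0],
    [5, [0.11, 0, -0.29], 0],
    [5, [0.12, 0, -0.28], 0],
    [5, [0.13, 0, -0.28], 0],
    [5, [0.14, 0, -0.27], 0],
    [5, [0.16, 0, -0.26], 0],
    [5, [0.17, 0, -0.25], 0]
  ]
}}

```text
t: 10.02
tool_pos: [0.536, -0.0277, 0.0467]
tool_rot: [-3.133, -0.23, 0.006]
contact_force: [-6.6, -1.1, 4.8]
opening: 0.0505
grip_force: 4.1
```

Run:
```python
from h import *
st()
a=grab('side','side4')['frame'][130:290,240:440]; w=grab('wrist','w4')['frame']
im=np.vstack([cv2.resize(a,(640,512)),])
im=np.hstack([cv2.resize(a,(400,320)),cv2.resize(w,(400,320))]); cv2.imwrite('pics/c4.png',im[:,:,::-1])
```

```text
t10.03 board xyz mm [-68.1 -17.9  46.7] yaw rel 0.08 tilt 0.22 F [-6.65 -0.11  4.82] open 0.050475534166307186
```

View pics/c4.png

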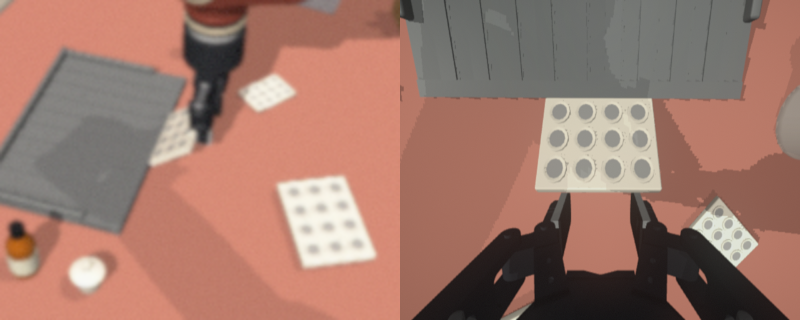

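The wrist view shows the tile's wells face at (598,145), tilted up square, with its far edge on the board edge at row 97. I'll continue the arc.

>>> {"op": "send_rows", "data": {
  "rows": [
    [5, [0.16, 0, -0.25], 0],
    [5, [0.18, 0, -0.25], 0],
    [5, [0.2, 0, -0.23], 0],
    [5, [0.21, 0, -0.23], 0],
    [5, [0.22, 0, -0.21], 0],
    [5, [0.23, 0, -0.21], 0]
  ]
}}

```text
t: 10.88
tool_pos: [0.5495, -0.0259, 0.0613]
tool_rot: [-3.133, -0.23, -0.001]
contact_force: [-4.2, 0.8, 4.5]
opening: 0.0499
grip_force: 3.2
```

Run:
```python
from h import *
st()
```

```text
t10.88 board xyz mm [-54.5 -18.   61.3] yaw rel 0.08 tilt 0.02 F [-4.02  1.43  4.46] open 0.04993963318501842
```

>>> {"op": "send_rows", "data": {
  "rows": [
    [5, [0.26, 0, -0.2], 0],
    [5, [0.25, 0, -0.18], 0],
    [5, [0.26, 0, -0.17], 0],
    [5, [0.26, 0, -0.15], 0],
    [5, [0.27, 0, -0.14], 0],
    [5, [0.27, 0, -0.13], 0]
  ]
}}

```text
t: 11.62
tool_pos: [0.5657, -0.0236, 0.0711]
tool_rot: [3.133, 0.23, 0.003]
contact_force: [-2.9, 1.4, 4.6]
opening: 0.0503
grip_force: 2.6
```

Run:
```python
from h import *
st()
a=grab('side','side5')['frame'][150:250,280:400]; w=grab('wrist','w5')['frame']
b=grab('scene','sc5')['frame'][150:310,190:390]
im=np.hstack([cv2.resize(a,(384,320)),cv2.resize(b,(400,320))]); 
cv2.imwrite('pics/c5.png',im[:,:,::-1])
```

```text
t11.62 board xyz mm [-38.1 -18.1  71.1] yaw rel 0.08 tilt 0.12 F [-2.67  1.78  4.62] open 0.05025364296152068
```

View pics/c5.png

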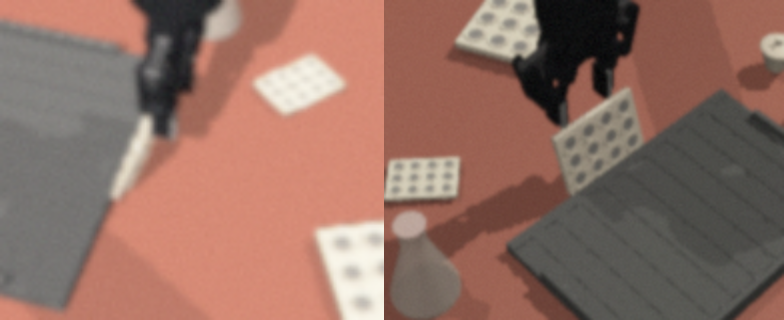

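The scene crop shows the tile at about 70°, standing square on the board's front edge at (600,140) in the crop, with the fingertips at its upper rim.

>>> {"op": "send_rows", "data": {
  "rows": [
    [5, [0.28, 0, -0.11], 0],
    [5, [0.28, 0, -0.1], 0],
    [5, [0.29, 0, -0.08], 0],
    [5, [0.29, 0, -0.07], 0],
    [5, [0.3, 0, -0.06], 0],
    [5, [0.3, 0, -0.04], 0]
  ]
}}

```text
t: 12.52
tool_pos: [0.5833, -0.0211, 0.0761]
tool_rot: [3.133, 0.23, 0.005]
contact_force: [-1.3, 1.9, 7.1]
opening: 0.0498
grip_force: 2.7
```

Run:
```python
from h import *
st()
```

```text
t12.53 board xyz mm [-20.3 -18.1  76.1] yaw rel 0.08 tilt 0.19 F [-1.01  2.04  7.08] open 0.049769326125851845
```

>>> {"op": "send_rows", "data": {
  "rows": [
    [5, [0.3, 0, -0.1], 0],
    [5, [0.3, 0, -0.05], 0],
    [5, [0.3, 0, 0], 0]
  ]
}}

```text
t: 12.9
tool_pos: [0.5911, -0.0199, 0.0761]
tool_rot: [3.133, 0.23, 0.0]
contact_force: [0.1, -0.7, -0.1]
opening: 0.0504
grip_force: 0.0
```

Run:
```python
from h import *
st()
a=grab('side','side6')['frame'][150:250,280:400]
b=grab('scene','sc6')['frame'][150:310,190:390]
im=np.hstack([cv2.resize(a,(384,320)),cv2.resize(b,(400,320))]); 
cv2.imwrite('pics/c6.png',im[:,:,::-1])
```

```text
t12.90 board xyz mm [-12.5 -18.   76.1] yaw rel 0.08 tilt 0.02 F [ 0.02 -0.69 -0.07] open 0.050358120741361714
```

View pics/c6.png

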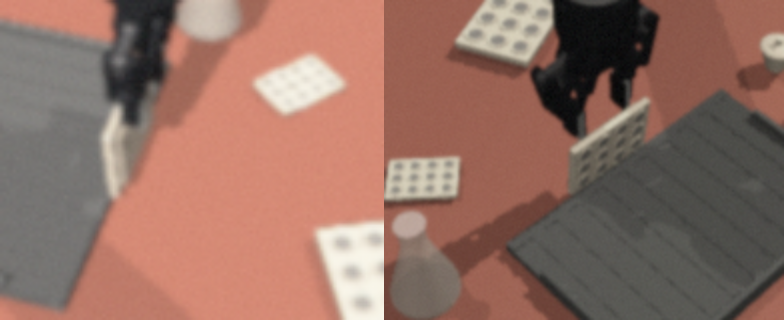

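The tile now stands nearly upright, with the fingertips at its top rim. I'll keep pushing.

>>> {"op": "send_rows", "data": {
  "rows": [
    [5, [0.3, 0, 0.05], 0],
    [5, [0.3, 0, 0.05], 0]
  ]
}}

```text
t: 13.25
tool_pos: [0.5966, -0.0189, 0.0748]
tool_rot: [-3.133, -0.229, 0.001]
contact_force: [0.2, -0.3, 0.3]
opening: 0.05
grip_force: 0.0
```

Run:
```python
from h import *
st()
a=grab('side','side7')['frame'][150:250,280:400]
b=grab('scene','sc7')['frame'][150:310,190:390]
im=np.hstack([cv2.resize(a,(384,320)),cv2.resize(b,(400,320))]); 
cv2.imwrite('pics/c7.png',im[:,:,::-1])
```

```text
t13.25 board xyz mm [ -6.9 -17.9  74.8] yaw rel 0.08 tilt 0.05 F [ 0.17 -0.33  0.27] open 0.05001099441476647
```

View pics/c7.png

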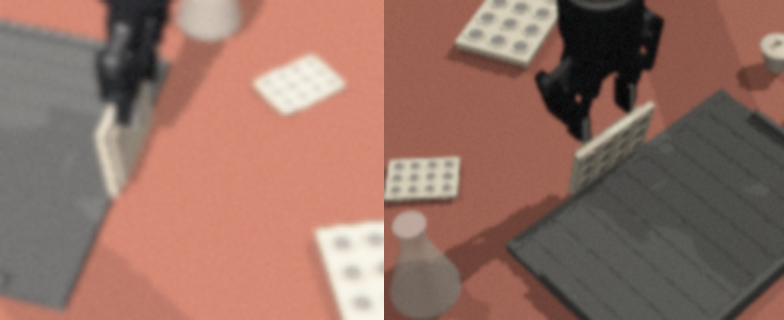

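It is past upright and following lightly. I'll continue.

>>> {"op": "send_rows", "data": {
  "rows": [
    [5, [0.3, 0, 0.05], 0],
    [5, [0.3, 0, 0.1], 0],
    [5, [0.4, 0, 0.1], 0],
    [5, [0.4, 0, 0.1], 0],
    [5, [0.4, 0, 0.1], 0],
    [5, [0, 0, 0], 0],
    [5, [0, 0, 0], 0]
  ]
}}

```text
t: 14.22
tool_pos: [0.6145, -0.0163, 0.0708]
tool_rot: [-3.133, -0.23, 0.0]
contact_force: [0.9, 0.2, 0.2]
opening: 0.0494
grip_force: 0.0
```

Run:
```python
from h import *
st()
a=grab('wrist','w8')['frame']
b=grab('scene','sc8')['frame'][150:310,190:390]
im=np.hstack([cv2.resize(a,(400,320)),cv2.resize(b,(400,320))]); 
cv2.imwrite('pics/c8.png',im[:,:,::-1])
```

```text
t14.22 board xyz mm [ 11.2 -17.9  70.8] yaw rel 0.09 tilt 0.01 F [0.97 0.08 0.23] open 0.04935538278768207
```

View pics/c8.png

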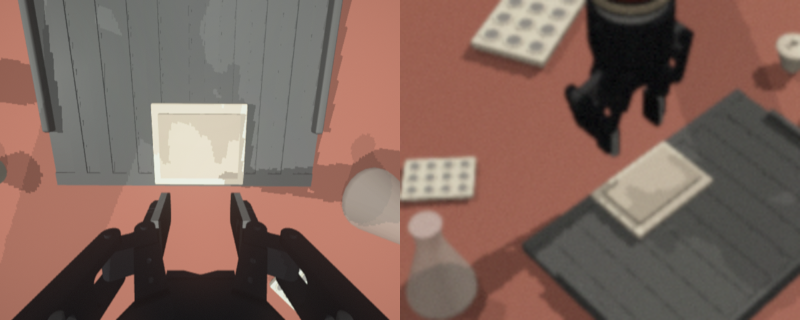

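The tile lies upside down, foot up, on the board. Its near edge is level with the board's front edge (row 184 in the wrist crop). I'll retreat and verify.

>>> {"op": "send_rows", "data": {
  "rows": [
    [5, [-1, 0, -3], 0],
    [5, [-3, 0, -3], 0],
    [5, [-3, 0, -3], 0],
    [5, [-3, 0, -3], 0],
    [5, [-2, 0, -2], 0],
    [5, [0, 0, 0], 0],
    [5, [0, 0, 0], 0]
  ]
}}

```text
t: 15.2
tool_pos: [0.4959, -0.0337, 0.2101]
tool_rot: [-3.133, -0.229, 0.001]
contact_force: [0.6, 0.2, -0.9]
opening: 0.0503
grip_force: 0.0
```

Run:
```python
from h import *
st()
for n in ('wrist','scene'):
    d=grab(n,n+'9'); P=tob(pts(d))*1000; f=d['frame'].astype(int)
    m=(d['range_z']>0)&(P[...,2]>14)&(P[...,2]<60)&(f.min(-1)>95)&(abs(P[...,0]-40)<70)&(abs(P[...,1]+18)<75)
    q=P[m]; A=np.c_[q[:,:2],np.ones(len(q))]
    c=np.linalg.lstsq(A,q[:,2],rcond=None)[0]
    r=cv2.minAreaRect(q[:,:2].astype(np.float32)); print(n,len(q),r,'slopes deg',np.degrees(c[:2]).round(2),'z pct',np.percentile(q[:,2],[5,50,95]).round(1),'x pct',np.percentile(q[:,0],[1,99]).round(1))
    for p in (((0.6082,-.2107)),): pass
a=cv2.absdiff(cv2.imread('pics/scene0.png'),cv2.imread('pics/scene9.png'))
for nm,(u,v) in dict(flask=(208,282),crucible=(387,176),dropper=(417,190)).items(): print(nm,a[v-20:v+20,u-15:u+15].mean().round(1))
```

```text
t15.20 board xyz mm [-108.7  -18.   210.1] yaw rel 0.08 tilt 0.03 F [ 0.64  0.15 -0.95] open 0.050311646003312435
wrist 7343 ((36.2235221862793, -17.602890014648438), (148.4158172607422, 71.67047882080078), 89.98886108398438) slopes deg [1.47 0.02] z pct [20.1 25.6 27.2] x pct [ 4.1 70.6]
scene 1497 ((38.43516159057617, -16.13580322265625), (102.85795593261719, 72.7132568359375), 89.3037109375) slopes deg [-1.76  0.72] z pct [18.5 25.1 28. ] x pct [ 4.3 73.8]
flask 3.3
crucible 4.4
dropper 3.2
```

```bash
python3 -c "
from station import ctrl; print(ctrl.finish_job())"
```

```text
the job is handed in; nothing more can be done
None
```

I pushed the tile square against the board's front edge and tipped it right over; it now lies upside down and flat on the draining board, its near edge level with the board's front. The flask, bottle and crucible look unmoved in the camera check, the arm is clear of everything, and I handed the job in at about 15 s.

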